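# Sort two canisters with the sizing gauge

## Task

Find out which of the two steel canisters is slim enough for the rack by trying both, one at a time, in the gap of the wooden gauge, entering from the end at the robot's right and keeping them down on the board. The one that goes in is slid straight on through the gap, not lifted over it or out of it, and left standing on the far end of the board; the one that stops at the mouth is only pushed gently against it, then stood on the aluminium tray. Finish with one canister before starting the other, and leave the other things alone.

Things in the scene. Friction and masses are not known exactly. Their poses are not given: they have to be found in the camera images.
- canister_a_center (a point): one of two look-alike round steel canisters with a flush wooden lid, 130 mm tall, upright, straight-sided, about 0.22 kg, loose on the worktop to the right, its underside at z = 0. One is 50 mm across, the other 58 mm; the fit in the gauge shows which. This point is its centre, 65 mm above its underside; z is its axis
- canister_b_center (a point): one of two look-alike round steel canisters with a flush wooden lid, 130 mm tall, upright, straight-sided, about 0.22 kg, loose on the worktop to the right, its underside at z = 0. One is 50 mm across, the other 58 mm; the fit in the gauge shows which. This point is its centre, 65 mm above its underside; z is its axis
- gauge: fixed wooden sizing board, 130 mm wide (its x) x 270 mm long (its y) x 14 mm thick, lying flat; origin at the centre of its underside. Canisters go through along its +y, so its near end for entry is at -y (the robot's right) and its far end at +y (the robot's left).
- cheeks: the gauge proper: two fixed wooden cheeks standing on the middle of the board, 50 mm high above the board, 80 mm long along the board's y, 16 mm thick, with rounded ends, leaving a straight gap of 53 mm centred on the board, open above and at both ends; origin at the middle of the gap on the board's top; axes as the board's
- gauge_mid (a point): middle of the gap between the cheeks, on the top of the board (14 mm above the worktop); x across the gap, +y along the gap in the direction of passing. The cheeks reach from y = -40 to +40 mm, the board from -135 to +135 mm
- tray_in (a point): centre of the floor (7 mm above the draining area on which the canisters and the gauge stand, because the worktop outside it is 3 mm higher) of a fixed square aluminium tray, 150 x 150 mm, rim 18 mm high, 4 mm walls, at the left
- spice_1: spice jar, 41 mm across, 105 mm tall (bystander, loose, leave it alone); origin under its centre
- spice_2: spice jar, 41 mm across, 105 mm tall (bystander, loose, leave it alone); origin under its centre
- garlic: garlic bulb, 50 mm (bystander, loose, leave it alone); origin under its centre. To its right is the sink with a fixed mixer tap 312 mm tall (not part of the job): its level spout, underside 285 mm up, ends at about x = 0.26, y = -0.50 and runs from there toward +x and -y. An arm that starts beside it must first rise until its fingertips are above 350 mm
- mug_white: white mug, 90 mm across, 96 mm tall (bystander, loose, leave it alone); origin under its centre
There are look-alikes about, which are no part of the job. What is shaped like the part that bears canister_b_center but purple is not meant.

How it is judged:
By the outcome, as a careful person would: the job done as asked, in the order asked, and still so for the second after the job is handed in, with the robot touching nothing.
It also fails if it takes over 72 s, if anything falls off the work surface, if the arm or the gripper's body presses on something with over 40 N, if the wrist force passes 120 N, or if a joint passes its speed limit or range.

## Robot

A 6-joint arm with a two-finger parallel gripper is mounted at the origin on a cart in front of the work surface, level with it; the furniture and walls round the work are solid. World frame = base frame: x ahead of the robot, y to its left, z up, the work surface at z = 0. Lengths are in mm, angles in rad, forces in N, time in s.
With the tool pointing down it reaches from about 350 to 975 mm from the base axis. Payload 7.1 kg.
Tool frame: the origin (TCP) lies on the front face of the gripper's body, between the roots of the fingers; the fingertips stand 80 mm ahead of it and the grasp point (between the pads) lies 61 mm ahead of it; z points along the fingers, y is the line along which they close (so a half turn about z gives the same grasp; the last joint's range is limited). The gripper opens to 88 mm and grips with 3 to 60 N. Pads are 20 mm wide; open, the fingers measure 115 mm over their backs; the gripper's body (75 mm by 178 mm) begins 61 mm behind the grasp point.
Start: joints at [1.106, 0.423, 1.63, -0, 1.089, -0.019], TCP at [269.455, 563.914, 302.675] pointing down, gripper open.
Joint ranges: [-3, 3], [-0.9, 2.11], [0.09, 2.58], [-1.31, 4.45], [0.11, 2.69], [-2.54, 2.54]. Speed limits (rad/s): [2.39, 2.39, 3.01, 3.14, 3.14, 3.14].

## Interface

Orientations are given as a rotation vector (axis times angle).
In Python, from workcell import readout, vision, close_job gives the robot as it stands.
- The arm moves only by the tool servo_tool, never from a script. Its argument "plan" is a list that holds one entry, the list of rows, each a list of 7 numbers: the gripper command: -1 is fully open, 1 is shut, values between are in proportion, then the shift along the world's x, y, z in units of 40 mm (1.0 is 40 mm), then the turn, a rotation vector about the world's x, y, z in units of 5 degrees (1.0 is 5 degrees). A call has 1 to 5 rows; each row shifts and turns the commanded pose from where the row before left it; what a row does not reach is not made up. A row lasts 1/12 s, in which the tool goes at most 41.7 mm and 7.16 degrees, less where a joint would pass 70% of its speed; a pose out of reach is approached as far as the arm can. A call is refused whole if a number of a shift passes 1 or a number of a turn 1, either way. A call with a gripper value outside its range is refused whole. The fingers move at their own pace and stop on an object; the grip force is fixed at half the most. Time passes only in rows, so rows that do not move let the fingers close. It gives the time, the measured TCP pose, the force, the opening and the grip force at its end, in the units of the state.
- readout.get_obs(): the state, without advancing time (a new reading comes with each control period).
- vision.get_image(name): name is "side" or "top"; returns the picture (400x640x3 uint8, red, green, blue); there is no depth.
- vision.camera_params(name): a dict with "fx", "fy", "cx", "cy" (pixels), "D" ([k1, k2, p1, p2, k3] as OpenCV has them; the pictures are not rectified), "rvec" (rotation vector, rad) and "tvec" (3), from world to camera coordinates, as OpenCV has them. Camera axes: x right, y down, z forward; pixel columns grow to the right and rows downward; lengths in mm; the calibration is good to about 2 mm. A picture is of the moment at which its call begins. camera_params takes no time and is no camera call.
- close_job(): hands the job in; it is judged then, once.
The state is a dict: "t": time; "qpos": joint angles; "qvel": joint speeds; "joint_torque": joint torques, N m; "ee_pos": TCP position; "orientation": TCP orientation; "ft_force": force on the tool from outside, world axes, zero at the start; "moment": the same for the moment, N m; "width": finger opening in mm; "grasp_force": force on a finger pad.
Only numpy, scipy, OpenCV 4.12 (cv2) and the standard library are available. Lean on these libraries where they do the work, as an engineer would, in place of code of your own. Each camera call takes 0.05 s, during which the arm holds its last target. There are 200 camera calls.

## Working session

There is one attempt and no reset: what is moved stays moved. The work goes in short steps, Python scripts to look and compute and a tool call to move; the robot and the scene stay as the last step left them, time stands still between calls to the robot, and variables do not carry over. Pictures are saved under pics/ and viewed, at most 10 in all, crops included, and the job is handed in when it is done.

Besides the shell and the picture viewer there is one more tool, called as name(argument=value, ...), one argument or row to a line, values as JSON. servo_tool: Moves the arm, as the interface text tells. Its arguments: {"type":"object","properties":{"plan":{"type":"array"}},"required":["plan"]}

```bash
mkdir -p pics; ls; cat > h.py <<'E'
from workcell import readout, vision, close_job
import numpy as np, cv2
def P(n):
    p=vision.camera_params(n); K=np.array([[p['fx'],0,p['cx']],[0,p['fy'],p['cy']],[0,0,1.]])
    return K,np.array(p['D'],float),np.array(p['rvec'],float),np.array(p['tvec'],float)
def ray(n,uv,z):
    K,D,r,t=P(n); R=cv2.Rodrigues(r)[0]
    x=cv2.undistortPoints(np.array([[uv]],float),K,D)[0,0]; d=R.T@np.array([x[0],x[1],1]); c=-R.T@t
    return c+d*(z-c[2])/d[2]
def proj(n,pts):
    K,D,r,t=P(n); return cv2.projectPoints(np.array(pts,float).reshape(-1,1,3),r,t,K,D)[0][:,0]
def snap(n,f):
    im=vision.get_image(n); cv2.imwrite(f'pics/{f}_raw.png',im[:,:,::-1]); return im
E
python3 - <<'E'
from h import *
for n in('top','side'):
    im=snap(n,n+'1'); cv2.imwrite(f'pics/{n}1.png',cv2.resize(im[:,:,::-1],(800,500),interpolation=cv2.INTER_CUBIC))
    K,D,r,t=P(n); print(n,-cv2.Rodrigues(r)[0].T@t,K[0,0])
print(readout.get_obs())
E
```

```text
pics
top [ 413.39435754  -39.78524759 1183.81340918] 462.58551641941654
side [-130.45269253 -864.27255554  757.30305556] 517.8350942670002
{'t': 0.1, 'qpos': array([ 1.10598945e+00,  4.23814512e-01,  1.63058812e+00, -2.65967013e-06,
        1.08858276e+00, -1.90383198e-02]), 'qvel': array([ 0.00017264, -0.00147304, -0.00235977,  0.00114023, -0.00054833,
       -0.00103873]), 'joint_torque': array([-8.28982884e-04, -5.45615101e+01, -2.74325770e+01,  6.43747766e-02,
        1.88626244e-02, -7.18512695e-06]), 'ee_pos': array([269.29864022, 563.58641114, 301.95807225]), 'orientation': array([-6.94353250e-01, -3.06355863e+00,  2.12465148e-03]), 'ft_force': array([-0.09472457, -0.30612651, -0.0255489 ]), 'moment': array([ 0.03809683, -0.04023251,  0.00771427]), 'grasp_force': 0.0, 'width': 87.93059750127986}
```

View pics/top1.png

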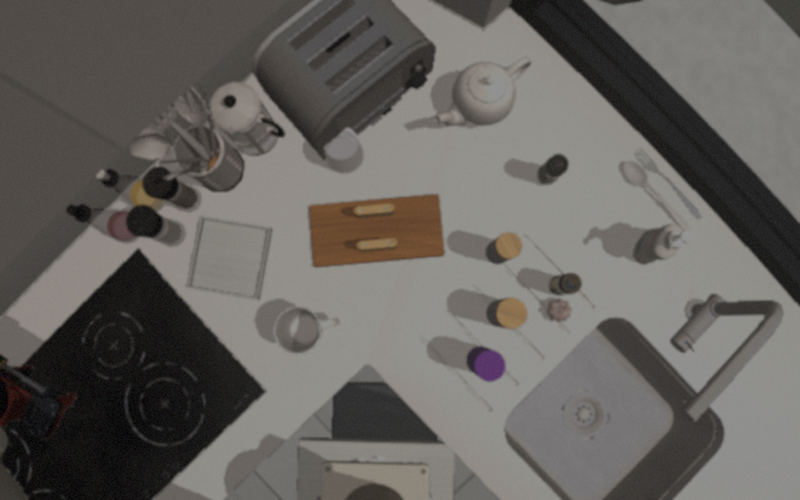

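View pics/side1.png

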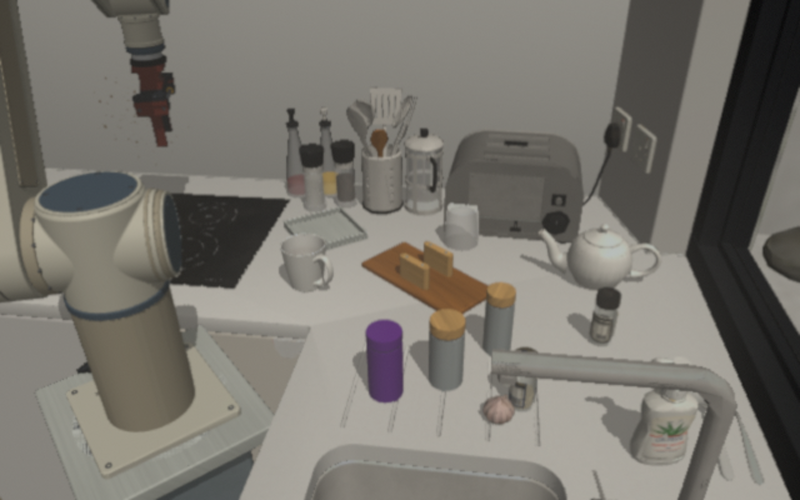

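The top view shows the gauge at about (377,230), the two wooden-lidded canisters at (508,246) and (511,313), and the purple decoy at (487,364). The tray is at (230,258). Positions are in the 800x500 view. Next I enlarge a crop.

```bash
python3 - <<'E'
from h import *
im=cv2.imread('pics/top1_raw.png')
c=im[145:295,235:435]; cv2.imwrite('pics/crop1.png',cv2.convertScaleAbs(cv2.resize(c,(800,600),interpolation=cv2.INTER_CUBIC),alpha=1.5))
E
```

```text
(no output)
```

View pics/crop1.png

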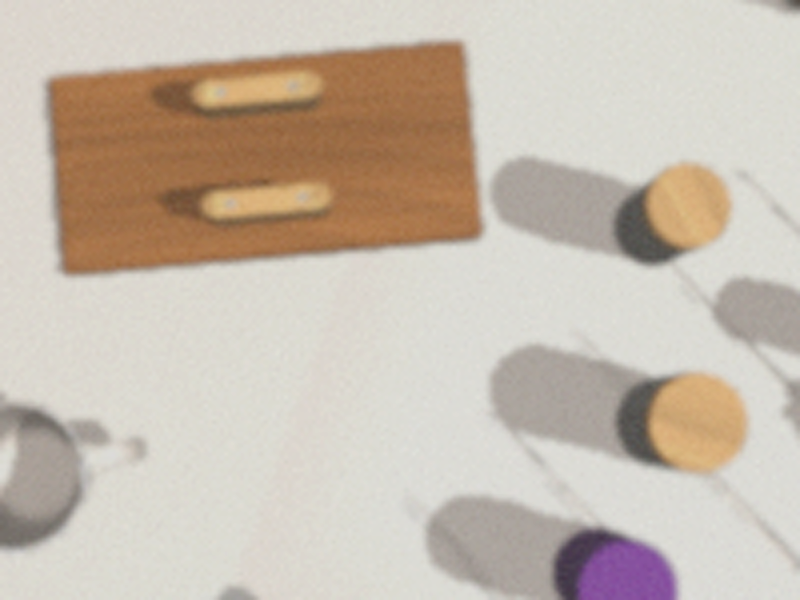

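The crop shows lids at (688,206), about 84 px across, and (698,422), about 98 px across. The cheek tops are centred at (258,91) and (266,201). The board corners are (50,79), (463,42), (481,237) and (65,272).

```bash
cat >> h.py <<'E'
def C(u,v): return (235+(u+.5)/4-.5,145+(v+.5)/4-.5)
E
python3 - <<'E'
from h import *
np.set_printoptions(precision=1,suppress=True)
b=[ray('top',C(*p),14) for p in[(50,79),(463,42),(481,237),(65,272)]]
print(np.array(b),np.mean(b,0)); print([np.linalg.norm(b[i]-b[i-1]) for i in range(4)])
yv=(b[0]-b[1]+b[3]-b[2]); print('yaw',np.degrees(np.arctan2(-yv[0],yv[1])))
c=[ray('top',C(*p),64) for p in[(258,91),(266,201)]];print(c,np.mean(c,0),np.linalg.norm(c[0]-c[1]))
e=[ray('top',C(*p),64) for p in[(193,95),(322,84),(202,207),(331,195)]];y2=e[0]-e[1]+e[2]-e[3];print('yaw',np.degrees(np.arctan2(-y2[0],y2[1])),np.linalg.norm(e[0]-e[1]))
for n,p,w in(('slim?',(688,206),42),('fat?',(698,422),49),('purple',(627,590),49)):
    print(n,ray('top',C(*p),130),np.linalg.norm(ray('top',C(p[0]-w,p[1]),130)-ray('top',C(p[0]+w,p[1]),130)))
# tray outer corners in 800x500 view; other things
s=lambda u,v:(u*.8,v*.8)
t=[ray('top',s(*p),21) for p in[(198,218),(272,228),(264,298),(187,289)]];print('tray',np.mean(t,0),[np.linalg.norm(t[i]-t[i-1]) for i in range(4)],t[0],t[1])
for n,p,z in(('mugW',(297,328),96),('spice1',(567,283),105),('spice2',(557,163),105),('garlic',(560,310),30),('mughandle',(338,322),60),('jar',(146,222),130)):print(n,ray('top',s(*p),z))
# side check
for x in(ray('top',C(688,206),130),ray('top',C(698,422),130)): print(proj('side',[x])[0]*1.25)
E
```

```text
[[ 627.3  147.9   14. ]
 [ 657.1 -117.    14. ]
 [ 531.4 -130.4   14. ]
 [ 503.1  133.6   14. ]] [579.7   8.5  14. ]
[np.float64(125.00162465223393), np.float64(266.59699887964285), np.float64(126.4165417252494), np.float64(265.4910219412372)]
yaw 6.272650745969154
[array([613.2,  11.5,  64. ]), array([545.4,   4.8,  64. ])] [579.3   8.2  64. ] 68.12726630224357
yaw 6.4000879254156 79.4187831010591
slim? [ 540.4 -240.7  130. ] 48.8518067523079
fat? [ 416.5 -247.3  130. ] 56.505787341230196
purple [ 320.6 -207.9  130. ] 55.93593991111839
tray [514.4 305.6  21. ] [np.float64(147.98121339193523), np.float64(157.5630082909637), np.float64(143.4738011462695), np.float64(161.94193639273416)] [596.  377.4  21. ] [578.  220.9  21. ]
mugW [378.8 148.9  96. ]
spice1 [ 474.2 -358.1  105. ]
spice2 [ 705.3 -340.4  105. ]
garlic [ 423.8 -365.9   30. ]
mughandle [391.4  75.6  60. ]
jar [569.8 440.1 130. ]
[501.1 289.1]
[447.9 318.3]
```

servo_tool(
  plan=[
    [[-1,0.75,-0.7,0,0,0,-0.6],[-1,0.75,-0.7,0,0,0,-0.6],[-1,0.75,-0.7,0,0,0,-0.6],[-1,0.75,-0.7,0,0,0,-0.6],[-1,0.75,-0.7,0,0,0,-0.6]],
  ],
)

```text
t: 0.52
ee_pos: [420.3, 422.4, 302.4]
orientation: [-1.091, -2.946, 0.001]
ft_force: [0.1, -0.4, 0.2]
width: 88.0
grasp_force: 0.0
```

servo_tool(
  plan=[
    [[-1,0,-1,0,0,0,-0.6],[-1,0,-1,0,0,0,-0.6],[-1,0,-1,0,0,0,-0.6],[-1,0,-1,0,0,0,-0.6],[-1,0,-1,0,0,0,-0.6]],
  ],
)

```text
t: 0.93
ee_pos: [418.9, 222.0, 302.4]
orientation: [-1.467, -2.778, 0.001]
ft_force: [0.3, 0.8, -0.1]
width: 87.8
grasp_force: 0.0
```

servo_tool(
  plan=[
    [[-1,0,-1,0,0,0,-0.6],[-1,0,-1,0,0,0,-0.6],[-1,0,-1,0,0,0,-0.6],[-1,0,-1,0,0,0,-0.6],[-1,0,-1,0,0,0,-0.6]],
  ],
)

```text
t: 1.35
ee_pos: [418.8, 22.1, 302.7]
orientation: [1.817, 2.563, 0.0]
ft_force: [0.2, -0.4, 0.7]
width: 87.8
grasp_force: 0.0
```

servo_tool(
  plan=[
    [[-1,0,-1,0,0,0,-0.52],[-1,0,-1,0,0,0,-0.52],[-1,0,-1,0,0,0,-0.52],[-1,0,-1,0,0,0,-0.52],[-1,-0.06,-1,0,0,0,-0.52]],
  ],
)

```text
t: 1.77
ee_pos: [416.7, -178.1, 302.7]
orientation: [2.095, 2.34, 0.0]
ft_force: [1.1, -0.4, -0.3]
width: 87.6
grasp_force: 0.0
```

servo_tool(
  plan=[
    [[-1,0,-0.9,0,0,0,0],[-1,0,-0.83,0,0,0,0],[-1,0,0,0,0,0,0],[-1,0,0,-0.5,0,0,0],[-1,0,0,-0.6,0,0,0]],
  ],
)

```text
t: 2.18
ee_pos: [417.6, -246.3, 259.3]
orientation: [2.093, 2.339, 0.001]
ft_force: [-0.6, -0.3, -0.8]
width: 87.6
grasp_force: 0.0
```

servo_tool(
  plan=[
    [[-1,0,0,-0.6,0,0,0],[-1,0,0,-0.6,0,0,0],[-1,0,0,-0.6,0,0,0],[-1,0,0,-0.64,0,0,0],[-1,0,0,0,0,0,0]],
  ],
)

```text
t: 2.6
ee_pos: [414.8, -243.6, 157.3]
orientation: [-2.087, -2.338, 0.002]
ft_force: [-0.9, 0.9, -0.7]
width: 88.0
grasp_force: 0.0
```

servo_tool(
  plan=[
    [[1,0,0,0,0,0,0],[1,0,0,0,0,0,0],[1,0,0,0,0,0,0],[1,0,0,0,0,0,0],[1,0,0,0,0,0,0]],
  ],
)

```text
t: 3.02
ee_pos: [417.4, -245.5, 162.2]
orientation: [2.091, 2.342, 0.0]
ft_force: [0.3, 1.0, -2.0]
width: 57.8
grasp_force: 16.3
```

servo_tool(
  plan=[
    [[1,0,0,0,0,0,0],[1,0,0,0,0,0,0],[1,0,0,0,0,0,0],[1,0,0,0,0,0,0],[1,0,0,0,0,0,0]],
  ],
)

```text
t: 3.43
ee_pos: [417.5, -245.7, 162.2]
orientation: [2.092, 2.342, 0.0]
ft_force: [-0.8, -0.2, 7.8]
width: 57.9
grasp_force: 29.9
```

```bash
python3 - <<'E'
from h import *
im=snap('side','side2'); cv2.imwrite('pics/side2.png',cv2.convertScaleAbs(cv2.resize(im[150:350,230:470,::-1],(720,600),interpolation=cv2.INTER_CUBIC),alpha=1.4))
o=readout.get_obs();print(o['ee_pos'],o['width'],o['ft_force'],o['t'])
E
```

```text
[ 417.49340905 -245.66150329  162.15824041] 57.896017585101 [-2.22998108  0.47629831  8.23473848] 3.4833
```

View pics/side2.png

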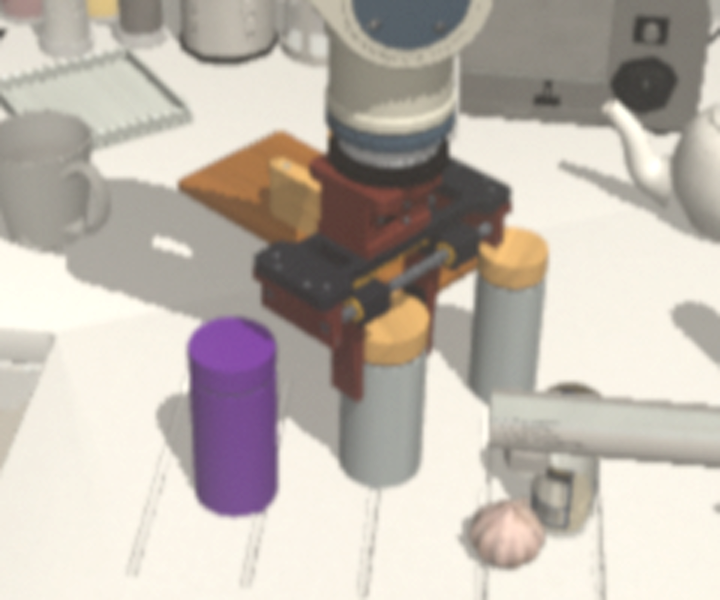

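The fat-looking canister is gripped, with a width of 57.9 mm. The purple decoy and the slim-looking canister are clear of the fingers. Next I lift it and carry it to the near end of the board.

servo_tool(
  plan=[
    [[1,0,0,0.3,0,0,0],[1,0,0,0.5,0,0,0],[1,0,0,0.7,0,0,0],[1,0,0.5,0,0,0,0],[1,0,0.8,0,0,0,0]],
  ],
)

```text
t: 3.9
ee_pos: [418.5, -194.9, 223.0]
orientation: [2.093, 2.336, 0.002]
ft_force: [0.7, 0.4, -2.9]
width: 58.0
grasp_force: 29.9
```

servo_tool(
  plan=[
    [[1,0,0.8,0,0,0,0],[1,0.4,0.8,0,0,0,0],[1,0.6,0.7,0,0,0,0],[1,0.8,0.4,0,0,0,0],[1,0.8,0.05,0,0,0,0]],
  ],
)

```text
t: 4.32
ee_pos: [521.2, -80.3, 221.2]
orientation: [-2.089, -2.345, 0.0]
ft_force: [-0.3, -0.5, -2.3]
width: 57.8
grasp_force: 29.9
```

servo_tool(
  plan=[
    [[1,0.8,0,0,0,0,0],[1,0.6,0,0,0,0,0],[1,0.3,0,0,0,0,0],[1,0,0,0,0,0,0],[1,0,0,0,0,0,0]],
  ],
)

```text
t: 4.73
ee_pos: [588.6, -83.1, 220.6]
orientation: [-2.092, -2.343, 0.001]
ft_force: [-1.4, -0.0, -2.4]
width: 57.8
grasp_force: 29.9
```

servo_tool(
  plan=[
    [[1,0.03,0,-0.4,0,0,0],[1,0,0,-0.4,0,0,0],[1,0,0,-0.2,0,0,0],[1,0,0,-0.04,0,0,0],[1,0,0,0,0,0,0]],
  ],
)

```text
t: 5.15
ee_pos: [589.2, -83.3, 179.0]
orientation: [-2.092, -2.341, 0.002]
ft_force: [1.1, -0.6, -2.6]
width: 57.8
grasp_force: 29.9
```

```bash
python3 - <<'E'
from h import *
im=snap('side','side3'); cv2.imwrite('pics/side3.png',cv2.convertScaleAbs(cv2.resize(im[150:300,260:440,::-1],(720,600),interpolation=cv2.INTER_CUBIC),alpha=1.4))
o=readout.get_obs();print(o['ee_pos'],o['width'],o['ft_force'],o['t'])
E
```

```text
[589.80742075 -83.41006224 179.72860775] 57.65311668621113 [-0.08970091 -0.45525565 -3.32290173] 5.2
```

View pics/side3.png

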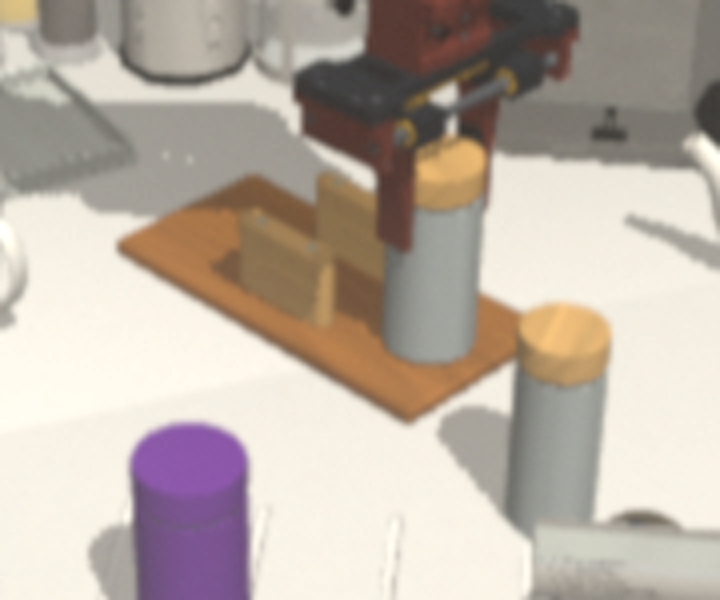

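servo_tool(
  plan=[
    [[1,0,0,-0.06,0,0,0],[1,0,0,-0.03,0,0,0],[1,0,0,0,0,0,0],[1,0,0,0,0,0,0],[1,0,0,0,0,0,0]],
  ],
)

```text
t: 5.62
ee_pos: [590.5, -83.3, 176.3]
orientation: [2.092, 2.343, 0.001]
ft_force: [0.0, -0.6, -0.2]
width: 57.7
grasp_force: 29.9
```

servo_tool(
  plan=[
    [[1,-0.02,0.18,-0.01,0,0,0],[1,-0.025,0.22,0,0,0,0],[1,-0.025,0.22,0,0,0,0],[1,-0.025,0.22,0,0,0,0],[1,0,0.05,0,0,0,0]],
  ],
)

```text
t: 6.03
ee_pos: [587.1, -47.2, 177.1]
orientation: [2.089, 2.342, 0.0]
ft_force: [-3.3, -7.0, 9.7]
width: 57.3
grasp_force: 30.0
```

servo_tool(
  plan=[
    [[1,0,0,0,0,0,0],[1,-0.006,0.05,0,0,0,0],[1,-0.006,0.05,0,0,0,0],[1,0,0,0,0,0,0]],
  ],
)

```text
t: 6.37
ee_pos: [586.7, -43.6, 177.0]
orientation: [2.09, 2.342, 0.001]
ft_force: [-1.5, -4.6, 9.6]
width: 57.5
grasp_force: 30.0
```

servo_tool(
  plan=[
    [[1,-0.02,0.05,0.015,0,0,0],[1,-0.006,0.05,0,0,0,0],[1,0,0,0,0,0,0],[1,0,0,0,0,0,0]],
  ],
)

```text
t: 6.7
ee_pos: [585.7, -39.5, 177.0]
orientation: [2.091, 2.342, 0.001]
ft_force: [0.4, -3.7, 7.9]
width: 57.6
grasp_force: 30.0
```

servo_tool(
  plan=[
    [[1,-0.003,0.03,0,0,0,0],[1,0,0,0,0,0,0],[1,0,0,0,0,0,0]],
  ],
)

```text
t: 6.95
ee_pos: [585.6, -38.3, 177.0]
orientation: [2.091, 2.342, 0.001]
ft_force: [-1.0, -3.4, 6.4]
width: 57.6
grasp_force: 30.0
```

servo_tool(
  plan=[
    [[1,-0.003,0.03,0,0,0,0],[1,0,0,0,0,0,0],[1,0,0,0,0,0,0]],
  ],
)

```text
t: 7.2
ee_pos: [585.4, -37.1, 177.0]
orientation: [2.091, 2.342, 0.001]
ft_force: [0.1, -3.5, 6.0]
width: 57.4
grasp_force: 30.0
```

servo_tool(
  plan=[
    [[1,-0.003,0.03,0,0,0,0],[1,0,0,0,0,0,0],[1,0,0,0,0,0,0]],
  ],
)

```text
t: 7.45
ee_pos: [585.3, -35.9, 177.0]
orientation: [2.091, 2.342, 0.001]
ft_force: [-0.7, -3.6, 7.2]
width: 57.6
grasp_force: 30.0
```

servo_tool(
  plan=[
    [[1,-0.003,0.03,0,0,0,0],[1,0,0,0,0,0,0],[1,0,0,0,0,0,0]],
  ],
)

```text
t: 7.7
ee_pos: [585.1, -34.6, 176.9]
orientation: [2.091, 2.342, 0.001]
ft_force: [-0.1, -2.5, 6.6]
width: 57.7
grasp_force: 30.0
```

servo_tool(
  plan=[
    [[1,-0.003,0.03,0,0,0,0],[1,0,0,0,0,0,0],[1,0,0,0,0,0,0]],
  ],
)

```text
t: 7.95
ee_pos: [585.0, -33.4, 176.8]
orientation: [2.091, 2.342, 0.001]
ft_force: [-0.1, -3.7, 5.4]
width: 57.5
grasp_force: 30.0
```

servo_tool(
  plan=[
    [[1,-0.003,0.03,0,0,0,0],[1,0,0,0,0,0,0],[1,0,0,0,0,0,0]],
  ],
)

```text
t: 8.2
ee_pos: [584.8, -32.2, 176.8]
orientation: [2.091, 2.342, 0.001]
ft_force: [0.3, -2.7, 5.1]
width: 57.7
grasp_force: 30.0
```

servo_tool(
  plan=[
    [[1,-0.003,0.03,0,0,0,0],[1,0,0,0,0,0,0],[1,0,0,0,0,0,0]],
  ],
)

```text
t: 8.45
ee_pos: [584.7, -31.0, 176.7]
orientation: [2.091, 2.342, 0.001]
ft_force: [0.7, -2.4, 6.5]
width: 57.9
grasp_force: 30.0
```

servo_tool(
  plan=[
    [[1,-0.003,0.03,0,0,0,0],[1,0,0,0,0,0,0],[1,0,0,0,0,0,0]],
  ],
)

```text
t: 8.7
ee_pos: [584.5, -29.8, 176.6]
orientation: [2.092, 2.342, 0.001]
ft_force: [-0.8, -1.2, 5.4]
width: 57.7
grasp_force: 30.0
```

```bash
python3 - <<'E'
from h import *
im=snap('side','side4'); cv2.imwrite('pics/side4.png',cv2.convertScaleAbs(cv2.resize(im[160:260,270:400,::-1],(780,600),interpolation=cv2.INTER_CUBIC),alpha=1.4))
o=readout.get_obs();print(o['ee_pos'],o['width'],o['ft_force'],o['t'],o['moment'])
E
```

```text
[584.48917796 -29.82593806 176.58756284] 57.776541183744875 [ 0.36698402 -2.19892474  5.90586047] 8.75 [-0.69104558 -0.06141056  0.00335952]
```

View pics/side4.png

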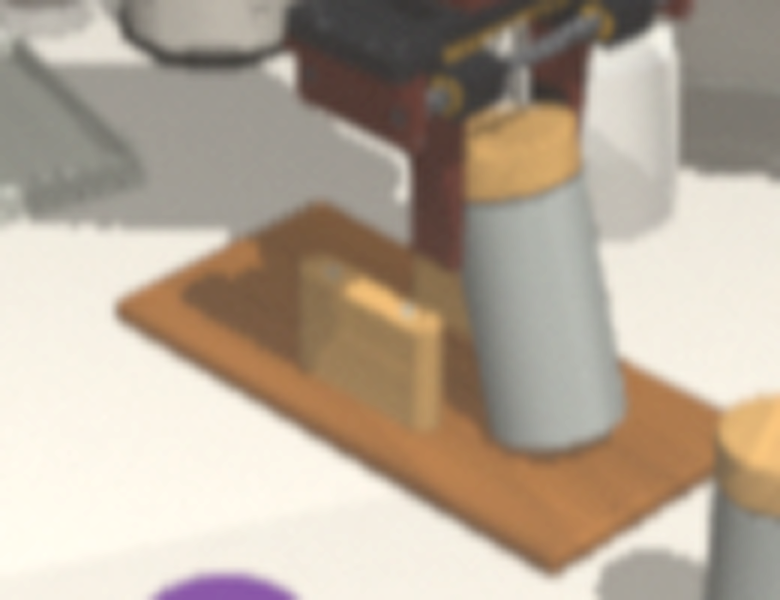

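The side view shows the canister tilted. Board friction is dragging its bottom back: lid at (522,150), bottom ellipse centre near (556,412), with a gap left to the cheek at (435,420). I'll straighten it by moving the top back, release it so it stands, then regrip lower with no downward load.

```bash
python3 - <<'E'
from h import *
f=lambda u,v:(270+(u+.5)/6-.5,160+(v+.5)/6-.5)
print(ray('side',f(556,412),14), ray('side',f(522,125),144))
# upright prediction check: where would bottom/top centres project
for y in(-45,-40): print(y,[( (p[0]-270+.5)*6,(p[1]-160+.5)*6) for p in proj('side',[[585,y,14],[585,y,144]])])
E
```

```text
[596.84158237 -55.64844276  14.        ] [593.04565425 -33.07236366 144.        ]
-45 [(np.float64(518.749830166149), np.float64(411.0222135891454)), (np.float64(526.4276794595843), np.float64(142.9652811454455))]
-40 [(np.float64(511.1223434432568), np.float64(405.7683063137257)), (np.float64(518.3544129175128), np.float64(138.1478248775515))]
```

servo_tool(
  plan=[
    [[1,0.02,-0.15,0,0,0,0],[1,0.02,-0.15,0,0,0,0],[1,0,0,0,0,0,0],[1,0,0,0,0,0,0]],
  ],
)

```text
t: 9.08
ee_pos: [585.9, -41.6, 176.4]
orientation: [2.093, 2.342, 0.002]
ft_force: [1.6, 1.3, 5.5]
width: 57.3
grasp_force: 30.0
```

servo_tool(
  plan=[
    [[1,0.015,-0.12,0,0,0,0],[1,0.015,-0.12,0,0,0,0],[1,0,0,0,0,0,0],[-1,0,0,0,0,0,0],[-1,0,0,0,0,0,0]],
  ],
)

```text
t: 9.5
ee_pos: [586.3, -51.9, 175.6]
orientation: [-2.092, -2.343, 0.002]
ft_force: [0.2, -0.5, -0.2]
width: 67.6
grasp_force: 0.0
```

servo_tool(
  plan=[
    [[-1,0,0,0,0,0,0],[-1,0,0,0,0,0,0],[-1,0,0,0,0,0,0],[-1,0,0,0,0,0,0]],
  ],
)

```text
t: 9.83
ee_pos: [586.7, -51.7, 175.9]
orientation: [-2.093, -2.343, 0.0]
ft_force: [-0.5, 0.6, 1.0]
width: 87.4
grasp_force: 0.0
```

```bash
python3 - <<'E'
from h import *
im=snap('side','side5'); cv2.imwrite('pics/side5.png',cv2.convertScaleAbs(cv2.resize(im[160:260,270:400,::-1],(780,600),interpolation=cv2.INTER_CUBIC),alpha=1.4))
o=readout.get_obs();print(o['ee_pos'],o['width'],o['ft_force'],o['t'],o['moment'])
E
```

```text
[586.70136581 -51.69771765 175.98471499] 87.61245434917222 [0.67158409 0.11476141 0.02858859] 9.8833 [-0.05148862  0.04450615 -0.03080342]
```

View pics/side5.png

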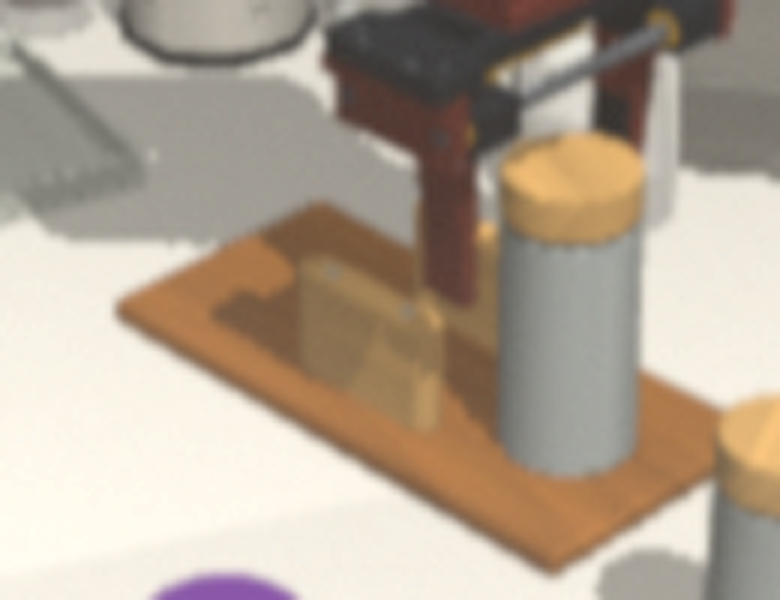

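The canister stands upright on the board with its lid centred at (572,170). Next I work out its position for the regrip.

```bash
python3 - <<'E'
from h import *
f=lambda u,v:(270+(u+.5)/6-.5,160+(v+.5)/6-.5)
print(ray('side',f(572,170),144),ray('side',f(568,433),14))
E
```

```text
[584.97856963 -73.04668985 144.        ] [590.63581662 -70.5033428   14.        ]
```

servo_tool(
  plan=[
    [[-1,0.05,-0.48,0,0,0,0],[-1,0,0,0,0,0,0],[-1,0,0,-0.3,0,0,0],[-1,0,0,-0.25,0,0,0],[-1,0,0,0,0,0,0]],
  ],
)

```text
t: 10.3
ee_pos: [587.2, -70.3, 151.4]
orientation: [-2.09, -2.341, 0.003]
ft_force: [-0.3, 0.1, 0.2]
width: 87.7
grasp_force: 0.0
```

servo_tool(
  plan=[
    [[1,0,0,0,0,0,0],[1,0,0,0,0,0,0],[1,0,0,0,0,0,0],[1,0,0,0,0,0,0],[1,0,0,0,0,0,0]],
  ],
)

```text
t: 10.72
ee_pos: [588.9, -70.8, 154.4]
orientation: [2.092, 2.343, 0.0]
ft_force: [-4.0, -1.1, 2.8]
width: 57.8
grasp_force: 2.4
```

servo_tool(
  plan=[
    [[1,0,0,0,0,0,0],[1,0,0,0,0,0,0],[1,0,0,0,0,0,0]],
  ],
)

```text
t: 10.97
ee_pos: [588.9, -70.8, 154.4]
orientation: [2.093, 2.343, 0.001]
ft_force: [0.2, 0.8, 1.8]
width: 57.4
grasp_force: 30.0
```

servo_tool(
  plan=[
    [[1,0,0,0.01,0,0,0],[1,0,0,0,0,0,0],[1,0,0,0,0,0,0]],
  ],
)

```text
t: 11.22
ee_pos: [588.6, -70.9, 154.4]
orientation: [-2.093, -2.343, 0.0]
ft_force: [-0.4, -0.4, 0.1]
width: 57.5
grasp_force: 30.0
```

servo_tool(
  plan=[
    [[1,-0.005,0.05,0,0,0,0],[1,-0.012,0.1,0,0,0,0],[1,-0.012,0.1,0,0,0,0],[1,-0.005,0.05,0,0,0,0],[1,0,0,0,0,0,0]],
  ],
)

```text
t: 11.63
ee_pos: [587.3, -58.2, 154.4]
orientation: [-2.092, -2.343, 0.0]
ft_force: [-0.2, 1.5, -0.9]
width: 57.7
grasp_force: 30.0
```

servo_tool(
  plan=[
    [[1,-0.011,0.1,0,0,0,0],[1,-0.011,0.1,0,0,0,0],[1,-0.011,0.1,0,0,0,0],[1,-0.011,0.1,0,0,0,0],[1,0,0,0,0,0,0]],
  ],
)

```text
t: 12.05
ee_pos: [585.5, -42.1, 154.4]
orientation: [-2.092, -2.343, 0.0]
ft_force: [-0.2, 0.5, -2.1]
width: 57.9
grasp_force: 30.0
```

servo_tool(
  plan=[
    [[1,0,0,0,0,0,0],[1,-0.004,0.04,0,0,0,0],[1,0,0,0,0,0,0],[1,0,0,0,0,0,0]],
  ],
)

```text
t: 12.38
ee_pos: [585.4, -41.3, 154.4]
orientation: [-2.093, -2.343, 0.0]
ft_force: [0.1, 1.1, -1.2]
width: 57.8
grasp_force: 30.0
```

servo_tool(
  plan=[
    [[1,-0.004,0.04,0,0,0,0],[1,0,0,0,0,0,0],[1,0,0,0,0,0,0]],
  ],
)

```text
t: 12.63
ee_pos: [585.3, -39.7, 154.4]
orientation: [-2.093, -2.343, 0.0]
ft_force: [1.0, 0.8, -2.0]
width: 57.7
grasp_force: 30.0
```

servo_tool(
  plan=[
    [[1,-0.004,0.04,-0.01,0,0,0],[1,0,0,0,0,0,0],[1,0,0,0,0,0,0]],
  ],
)

```text
t: 12.88
ee_pos: [585.4, -38.2, 154.4]
orientation: [2.092, 2.343, 0.0]
ft_force: [-0.1, -1.9, 1.4]
width: 58.1
grasp_force: 30.0
```

servo_tool(
  plan=[
    [[1,-0.003,0.03,0,0,0,0],[1,0,0,0,0,0,0],[1,0,0,0,0,0,0]],
  ],
)

```text
t: 13.13
ee_pos: [585.4, -36.9, 154.4]
orientation: [2.092, 2.343, 0.001]
ft_force: [-0.3, -1.5, 2.8]
width: 57.4
grasp_force: 30.0
```

servo_tool(
  plan=[
    [[1,-0.003,0.03,0,0,0,0],[1,0,0,0,0,0,0],[1,0,0,0,0,0,0]],
  ],
)

```text
t: 13.38
ee_pos: [585.2, -35.6, 154.4]
orientation: [2.092, 2.343, 0.001]
ft_force: [-0.0, -1.8, 4.0]
width: 57.7
grasp_force: 30.0
```

servo_tool(
  plan=[
    [[1,-0.003,0.03,0.005,0,0,0],[1,0,0,0,0,0,0],[1,0,0,0,0,0,0]],
  ],
)

```text
t: 13.63
ee_pos: [585.0, -34.4, 154.4]
orientation: [2.093, 2.343, 0.001]
ft_force: [0.2, -1.2, 2.5]
width: 57.4
grasp_force: 30.0
```

servo_tool(
  plan=[
    [[1,-0.003,0.03,0,0,0,0],[1,0,0,0,0,0,0],[1,0,0,0,0,0,0]],
  ],
)

```text
t: 13.88
ee_pos: [585.1, -33.5, 154.4]
orientation: [2.092, 2.343, 0.0]
ft_force: [1.9, -3.6, 2.2]
width: 57.5
grasp_force: 30.0
```

```bash
python3 - <<'E'
from h import *
im=snap('side','side6'); cv2.imwrite('pics/side6.png',cv2.convertScaleAbs(cv2.resize(im[160:260,270:400,::-1],(780,600),interpolation=cv2.INTER_CUBIC),alpha=1.4))
o=readout.get_obs();print(o['ee_pos'],o['width'],o['ft_force'],o['t'],o['moment'])
E
```

```text
[585.12345152 -33.51373847 154.39341319] 57.82120023713266 [ 2.38782602 -3.65845629  1.47331052] 13.9333 [-0.98192607 -0.4219656   0.13341538]
```

View pics/side6.png

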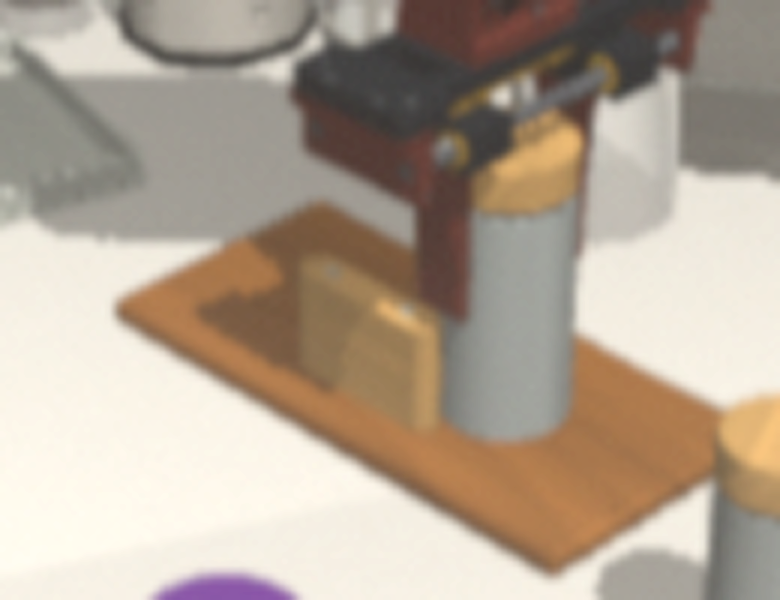

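The canister is upright at the mouth, touching the near cheek at (440,380). The +x force means it sits slightly off-centre. I'll give it one more gentle push with a small +x correction.

servo_tool(
  plan=[
    [[1,0.015,0,0,0,0,0],[1,0,0,0,0,0,0],[1,0,0,0,0,0,0]],
  ],
)

```text
t: 14.18
ee_pos: [585.3, -33.5, 154.4]
orientation: [2.093, 2.343, -0.0]
ft_force: [0.5, -4.9, 4.8]
width: 57.8
grasp_force: 30.0
```

servo_tool(
  plan=[
    [[1,-0.001,0.02,0,0,0,0],[1,0,0,0,0,0,0],[1,0,0,0,0,0,0]],
  ],
)

```text
t: 14.43
ee_pos: [585.4, -32.7, 154.4]
orientation: [2.092, 2.343, 0.0]
ft_force: [1.4, -5.7, 3.6]
width: 57.9
grasp_force: 30.0
```

servo_tool(
  plan=[
    [[1,-0.001,0.02,0,0,0,0],[1,0,0,0,0,0,0],[1,0,0,0,0,0,0]],
  ],
)

```text
t: 14.68
ee_pos: [585.5, -32.0, 154.4]
orientation: [2.092, 2.343, 0.0]
ft_force: [2.7, -6.4, 1.9]
width: 57.5
grasp_force: 30.0
```

servo_tool(
  plan=[
    [[1,0.015,0.02,0,0,0,0],[1,0,0,0,0,0,0],[1,0,0,0,0,0,0]],
  ],
)

```text
t: 14.93
ee_pos: [585.6, -31.8, 154.4]
orientation: [2.092, 2.343, -0.002]
ft_force: [-0.9, -8.6, 5.3]
width: 57.5
grasp_force: 30.0
```

servo_tool(
  plan=[
    [[1,0,0.03,0,0,0,0],[1,0,0,0,0,0,0],[1,0,0,0,0,0,0]],
  ],
)

```text
t: 15.18
ee_pos: [585.5, -31.2, 154.5]
orientation: [2.091, 2.343, -0.003]
ft_force: [-0.6, -13.9, 5.8]
width: 57.8
grasp_force: 30.0
```

The stop is definite: the force rose to 14 N on both cheeks over about 2 mm of push, so this is the fat one. I'll back off, lift it and carry it to the tray.

servo_tool(
  plan=[
    [[1,0.02,-0.2,0,0,0,0],[1,0.03,-0.3,0.1,0,0,0],[1,0,0,0.5,0,0,0],[1,0,0,0.7,0,0,0],[1,0,0,0.7,0,0,0]],
  ],
)

```text
t: 15.6
ee_pos: [586.2, -49.8, 233.5]
orientation: [-2.09, -2.339, 0.004]
ft_force: [0.3, 0.6, -2.1]
width: 58.1
grasp_force: 30.0
```

servo_tool(
  plan=[
    [[1,0,0.4,0,0,0,0],[1,-0.1,0.7,0,0,0,0],[1,-0.2,0.9,0,0,0,0],[1,-0.2,0.9,0,0,0,0],[1,-0.2,0.9,0,0,0,0]],
  ],
)

```text
t: 16.02
ee_pos: [558.3, 103.3, 233.5]
orientation: [-2.093, -2.34, 0.003]
ft_force: [-0.3, 0.1, -2.1]
width: 57.5
grasp_force: 30.0
```

servo_tool(
  plan=[
    [[1,-0.2,0.9,0,0,0,0],[1,-0.2,0.9,0,0,0,0],[1,-0.2,0.9,0,0,0,0],[1,-0.2,0.8,0,0,0,0],[1,-0.2,0.7,0,0,0,0]],
  ],
)

```text
t: 16.43
ee_pos: [518.3, 272.0, 233.4]
orientation: [-2.091, -2.342, 0.003]
ft_force: [0.0, 0.5, -2.6]
width: 57.8
grasp_force: 30.0
```

servo_tool(
  plan=[
    [[1,-0.15,0.5,0,0,0,0],[1,0,0.4,0,0,0,0],[1,0,0,0,0,0,0],[1,0,0,0,0,0,0]],
  ],
)

```text
t: 16.77
ee_pos: [513.6, 306.4, 233.7]
orientation: [-2.091, -2.344, 0.002]
ft_force: [-1.0, 0.1, -2.0]
width: 57.9
grasp_force: 30.0
```

servo_tool(
  plan=[
    [[1,0.03,0.07,-0.4,0,0,0],[1,0,0,-0.6,0,0,0],[1,0,0,-0.6,0,0,0],[1,0,0,-0.3,0,0,0],[1,0,0,-0.15,0,0,0]],
  ],
)

```text
t: 17.18
ee_pos: [514.4, 307.3, 150.1]
orientation: [-2.094, -2.34, 0.006]
ft_force: [-0.2, -0.3, -2.7]
width: 57.6
grasp_force: 30.0
```

servo_tool(
  plan=[
    [[1,0,0,-0.03,0,0,0],[1,0,0,0,0,0,0],[1,0,0,0,0,0,0]],
  ],
)

```text
t: 17.43
ee_pos: [515.8, 309.2, 152.2]
orientation: [2.093, 2.342, 0.002]
ft_force: [-0.3, 0.2, -3.0]
width: 57.9
grasp_force: 30.0
```

servo_tool(
  plan=[
    [[1,0,0,-0.02,0,0,0],[1,0,0,0,0,0,0],[1,0,0,0,0,0,0]],
  ],
)

```text
t: 17.68
ee_pos: [515.3, 309.3, 151.0]
orientation: [2.092, 2.343, 0.002]
ft_force: [-0.2, 2.0, -3.7]
width: 57.5
grasp_force: 30.0
```

servo_tool(
  plan=[
    [[1,0,0,-0.05,0,0,0],[1,0,0,0,0,0,0],[1,0,0,0,0,0,0]],
  ],
)

```text
t: 17.93
ee_pos: [514.9, 309.1, 148.2]
orientation: [-2.093, -2.343, 0.0]
ft_force: [0.1, -0.5, -2.6]
width: 57.7
grasp_force: 30.0
```

servo_tool(
  plan=[
    [[1,0,0,-0.03,0,0,0],[1,0,0,0,0,0,0],[1,0,0,0,0,0,0]],
  ],
)

```text
t: 18.18
ee_pos: [515.1, 309.2, 147.2]
orientation: [2.093, 2.343, 0.0]
ft_force: [-0.6, -0.5, -1.4]
width: 57.9
grasp_force: 30.0
```

servo_tool(
  plan=[
    [[1,0,0,-0.01,0,0,0],[-1,0,0,0,0,0,0],[-1,0,0,0,0,0,0],[-1,0,0,0,0,0,0],[-1,0,0,0,0,0,0]],
  ],
)

```text
t: 18.6
ee_pos: [515.1, 309.2, 146.7]
orientation: [2.093, 2.343, 0.0]
ft_force: [0.8, -0.2, -0.7]
width: 80.7
grasp_force: 0.0
```

servo_tool(
  plan=[
    [[-1,0,0,0,0,0,0],[-1,0,0,0.4,0,0,0],[-1,0,0,0.8,0,0,0],[-1,0,0,0.8,0,0,0],[-1,0,0,0.8,0,0,0]],
  ],
)

```text
t: 19.02
ee_pos: [514.7, 308.9, 259.5]
orientation: [-2.093, -2.343, 0.002]
ft_force: [-0.2, 0.3, 0.0]
width: 88.0
grasp_force: 0.0
```

servo_tool(
  plan=[
    [[-1,0,-0.5,0,0,0,0],[-1,0,-1,0,0,0,0],[-1,0,-1,0,0,0,0],[-1,0,-1,0,0,0,0],[-1,0,-1,0,0,0,0]],
  ],
)

```text
t: 19.43
ee_pos: [514.6, 127.7, 258.8]
orientation: [2.091, 2.344, 0.0]
ft_force: [0.9, -0.7, -0.5]
width: 87.8
grasp_force: 0.0
```

```bash
python3 - <<'E'
from h import *
im=snap('top','top7'); a=cv2.resize(im[110:260,140:340,::-1],(800,600),interpolation=cv2.INTER_CUBIC); cv2.imwrite('pics/top7.png',cv2.convertScaleAbs(a,alpha=1.5))
o=readout.get_obs();print(o['ee_pos'],o['t'])
E
```

```text
[514.0892271  122.0690047  258.50605886] 19.4833
```

View pics/top7.png

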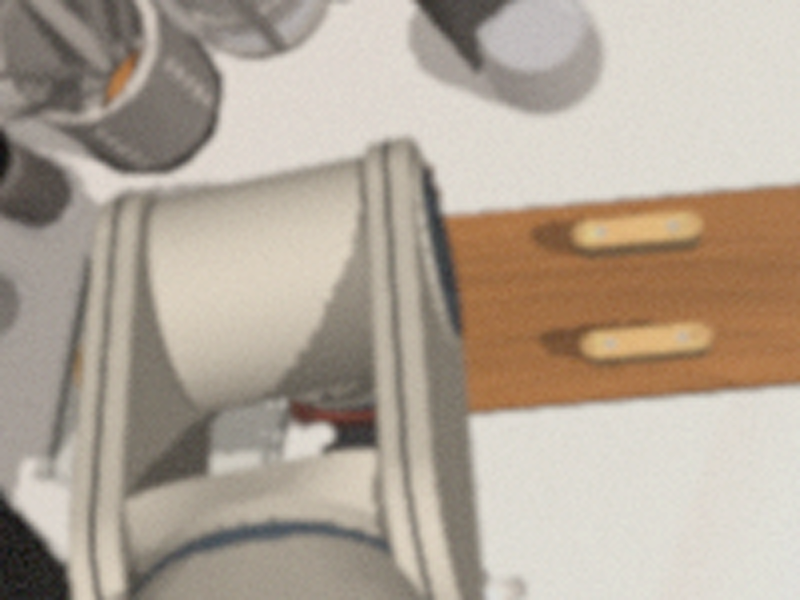

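The tray is hidden by the arm in this view; the cheeks and board are undisturbed. I'll check the tray by colour once the arm is away. Now for the other canister.

servo_tool(
  plan=[
    [[-1,0,-1,0,0,0,0],[-1,0,-1,0,0,0,0],[-1,0.1,-1,0,0,0,0],[-1,0.1,-1,0,0,0,0],[-1,0.1,-1,0,0,0,0]],
  ],
)

```text
t: 19.9
ee_pos: [526.9, -72.7, 258.9]
orientation: [2.092, 2.343, 0.0]
ft_force: [1.4, 0.5, 0.5]
width: 87.7
grasp_force: 0.0
```

servo_tool(
  plan=[
    [[-1,0.1,-1,0,0,0,0],[-1,0.1,-1,0,0,0,0],[-1,0.17,-1,0,0,0,0],[-1,0,-0.8,0,0,0,0],[-1,0,-0.4,0,0,0,0]],
  ],
)

```text
t: 20.32
ee_pos: [541.9, -242.5, 258.7]
orientation: [2.095, 2.339, -0.0]
ft_force: [0.7, 0.6, 0.0]
width: 87.8
grasp_force: 0.0
```

servo_tool(
  plan=[
    [[-1,0,0,0,0,0,0],[-1,0,0,0,0,0,0],[-1,0,0,0,0,0,0]],
  ],
)

```text
t: 20.57
ee_pos: [541.5, -237.6, 258.4]
orientation: [-2.091, -2.343, -0.0]
ft_force: [0.1, -0.5, 0.3]
width: 87.9
grasp_force: 0.0
```

```bash
python3 - <<'E'
from h import *
im=snap('top','top8'); hsv=cv2.cvtColor(im,cv2.COLOR_RGB2HSV); b,c,d=im[180:195,:,:].reshape(-1,3).mean(0),0,0
m=((hsv[:,:,0]>8)&(hsv[:,:,0]<25)&(hsv[:,:,1]>70)&(hsv[:,:,2]>110)).astype(np.uint8)
n,_,st,ce=cv2.connectedComponentsWithStats(m)
for i in range(1,n):
    if st[i,4]>60: print(st[i],ce[i],ray('top',ce[i],137))
o=readout.get_obs();print(o['ee_pos'],o['t'])
E
```

```text
[104 144  25  22 260] [112.99230769 156.53076923] [618.94173013 450.14613919 137.        ]
[289 164  21   6  81] [298.90123457 166.45679012] [602.33530704   8.75215076 137.        ]
[345 175  10  29 200] [349.59  189.305] [ 552.13407275 -108.30758618  137.        ]
[250 181  19  17 128] [258.0390625 188.3046875] [549.79766197 100.88971795 137.        ]
[158 190  25  25 480] [170.32291667 201.83125   ] [514.30053956 303.69705077 137.        ]
[292 192  25   6 100] [303.15 194.52] [537.75097299  -2.67421755 137.        ]
[285 199  33  12 220] [302.06818182 204.52727273] [514.79130208  -0.80035668 137.        ]
[ 541.65709877 -237.32018911  258.50964202] 20.6167
```

The lid is seen at (514,304) at 137 mm height, and its outline is round (25x25 px). So the fat canister stands upright in the middle of the tray. Next I grasp the slim one.

servo_tool(
  plan=[
    [[-1,0,-0.06,-0.5,0,0,0],[-1,0,0,-0.6,0,0,0],[-1,0,0,-0.6,0,0,0],[-1,0,0,-0.6,0,0,0],[-1,0,0,-0.4,0,0,0]],
  ],
)

```text
t: 21.03
ee_pos: [541.2, -239.1, 148.8]
orientation: [-2.089, -2.344, 0.001]
ft_force: [-0.0, 0.4, -0.4]
width: 87.8
grasp_force: 0.0
```

servo_tool(
  plan=[
    [[-1,0,0,-0.2,0,0,0],[-1,0,0,0,0,0,0],[1,0,0,0,0,0,0],[1,0,0,0,0,0,0],[1,0,0,0,0,0,0]],
  ],
)

```text
t: 21.45
ee_pos: [542.6, -241.4, 144.1]
orientation: [2.091, 2.342, 0.001]
ft_force: [-0.1, 0.9, 0.0]
width: 70.9
grasp_force: 0.0
```

servo_tool(
  plan=[
    [[1,0,0,0,0,0,0],[1,0,0,0,0,0,0],[1,0,0,0,0,0,0],[1,0,0,0,0,0,0],[1,0,0,0,0,0,0]],
  ],
)

```text
t: 21.87
ee_pos: [542.0, -241.5, 143.1]
orientation: [2.093, 2.342, 0.0]
ft_force: [-1.4, 0.5, 4.2]
width: 49.8
grasp_force: 30.0
```

servo_tool(
  plan=[
    [[1,0,0,0,0,0,0],[1,0,0,0,0,0,0]],
  ],
)

```text
t: 22.03
ee_pos: [542.0, -241.4, 143.1]
orientation: [2.093, 2.343, 0.0]
ft_force: [-2.2, 0.1, 5.8]
width: 49.9
grasp_force: 30.0
```

servo_tool(
  plan=[
    [[1,0,0,0.3,0,0,0],[1,0,0,0.5,0,0,0],[1,0,0,0.6,0,0,0],[1,0.1,0.4,0,0,0,0],[1,0.2,0.7,0,0,0,0]],
  ],
)

```text
t: 22.45
ee_pos: [554.1, -199.0, 200.6]
orientation: [2.094, 2.337, 0.001]
ft_force: [0.7, 0.9, -3.1]
width: 49.7
grasp_force: 30.0
```

servo_tool(
  plan=[
    [[1,0.25,0.8,0,0,0,0],[1,0.25,0.8,0,0,0,0],[1,0.25,0.7,0,0,0,0],[1,0.18,0.4,0,0,0,0],[1,0,0.16,0,0,0,0]],
  ],
)

```text
t: 22.87
ee_pos: [591.9, -80.4, 199.0]
orientation: [2.09, 2.346, 0.001]
ft_force: [-0.2, -0.6, -3.5]
width: 49.9
grasp_force: 30.0
```

servo_tool(
  plan=[
    [[1,0,0,0,0,0,0],[1,0,0,-0.5,0,0,0],[1,0,0,-0.4,0,0,0],[1,0,0,0,0,0,0],[1,0,0,0,0,0,0]],
  ],
)

```text
t: 23.28
ee_pos: [589.9, -83.9, 162.1]
orientation: [-2.093, -2.34, 0.003]
ft_force: [-0.1, -0.8, -3.1]
width: 49.7
grasp_force: 30.0
```

servo_tool(
  plan=[
    [[1,0.02,0,-0.08,0,0,0],[1,0,0,0,0,0,0],[1,0,0,0,0,0,0],[1,0,0,0,0,0,0]],
  ],
)

```text
t: 23.62
ee_pos: [592.1, -83.1, 160.2]
orientation: [2.092, 2.342, 0.001]
ft_force: [-0.2, 0.1, -2.9]
width: 49.9
grasp_force: 30.0
```

servo_tool(
  plan=[
    [[1,0,0,-0.02,0,0,0],[1,0,0,0,0,0,0],[1,0,0,0,0,0,0]],
  ],
)

```text
t: 23.87
ee_pos: [591.8, -82.8, 158.8]
orientation: [2.093, 2.343, 0.0]
ft_force: [0.3, -0.6, -2.0]
width: 49.6
grasp_force: 30.0
```

servo_tool(
  plan=[
    [[1,0,0,-0.02,0,0,0],[1,0,0,0,0,0,0],[1,0,0,0,0,0,0]],
  ],
)

```text
t: 24.12
ee_pos: [591.8, -82.9, 157.8]
orientation: [-2.093, -2.343, 0.0]
ft_force: [-0.4, -0.4, -2.6]
width: 49.3
grasp_force: 30.0
```

servo_tool(
  plan=[
    [[1,-0.015,0,-0.02,0,0,0],[1,0,0,0,0,0,0],[1,0,0,0,0,0,0],[-1,0,0,0,0,0,0],[-1,0,0,0,0,0,0]],
  ],
)

```text
t: 24.53
ee_pos: [591.4, -82.9, 157.3]
orientation: [2.093, 2.343, 0.0]
ft_force: [0.3, 0.2, 0.5]
width: 59.7
grasp_force: 0.0
```

servo_tool(
  plan=[
    [[-1,0,0,0,0,0,0],[1,0,0,0,0,0,0],[1,0,0,0,0,0,0],[1,0,0,0,0,0,0],[1,0,0,0,0,0,0]],
  ],
)

```text
t: 24.95
ee_pos: [591.2, -82.9, 157.1]
orientation: [2.093, 2.343, 0.0]
ft_force: [0.4, -0.6, -0.2]
width: 50.0
grasp_force: 30.0
```

servo_tool(
  plan=[
    [[1,0,0,0,0,0,0],[1,0,0,0,0,0,0],[1,0,0,0,0,0,0]],
  ],
)

```text
t: 25.2
ee_pos: [591.2, -82.9, 157.1]
orientation: [-2.093, -2.343, 0.0]
ft_force: [0.0, 0.0, 0.6]
width: 49.7
grasp_force: 30.0
```

servo_tool(
  plan=[
    [[1,-0.0112,0.1,0,0,0,0],[1,-0.0224,0.2,0,0,0,0],[1,-0.0224,0.2,0,0,0,0],[1,-0.0112,0.1,0,0,0,0],[1,0,0,0,0,0,0]],
  ],
)

```text
t: 25.62
ee_pos: [588.4, -57.5, 157.1]
orientation: [-2.091, -2.344, -0.0]
ft_force: [0.3, 1.4, 0.1]
width: 49.7
grasp_force: 30.0
```

servo_tool(
  plan=[
    [[1,-0.0112,0.1,0,0,0,0],[1,-0.0112,0.1,0,0,0,0],[1,-0.0112,0.1,0,0,0,0],[1,0,0,0,0,0,0],[1,0,0,0,0,0,0]],
  ],
)

```text
t: 26.03
ee_pos: [587.2, -46.3, 157.1]
orientation: [-2.093, -2.343, -0.001]
ft_force: [1.4, 2.8, 0.8]
width: 49.8
grasp_force: 30.0
```

servo_tool(
  plan=[
    [[1,-0.009,0.08,0,0,0,0],[1,-0.009,0.08,0,0,0,0],[1,0,0,0,0,0,0],[1,0,0,0,0,0,0]],
  ],
)

```text
t: 26.37
ee_pos: [586.5, -40.3, 157.1]
orientation: [-2.093, -2.343, -0.0]
ft_force: [0.1, -0.8, 1.8]
width: 49.7
grasp_force: 30.0
```

servo_tool(
  plan=[
    [[1,-0.009,0.08,0,0,0,0],[1,-0.009,0.08,0,0,0,0],[1,0,0,0,0,0,0],[1,0,0,0,0,0,0]],
  ],
)

```text
t: 26.7
ee_pos: [585.7, -33.8, 157.1]
orientation: [-2.093, -2.343, -0.0]
ft_force: [1.2, -0.4, 1.7]
width: 49.5
grasp_force: 30.0
```

servo_tool(
  plan=[
    [[1,-0.009,0.08,0,0,0,0],[1,-0.009,0.08,0,0,0,0],[1,0,0,0,0,0,0],[1,0,0,0,0,0,0]],
  ],
)

```text
t: 27.03
ee_pos: [585.0, -27.3, 157.1]
orientation: [-2.092, -2.343, -0.0]
ft_force: [0.5, 1.1, 2.2]
width: 49.8
grasp_force: 30.0
```

servo_tool(
  plan=[
    [[1,-0.009,0.08,0.005,0,0,0],[1,-0.0112,0.1,0,0,0,0],[1,-0.0112,0.1,0,0,0,0],[1,-0.009,0.08,0,0,0,0],[1,0,0,0,0,0,0]],
  ],
)

```text
t: 27.45
ee_pos: [583.1, -12.4, 157.1]
orientation: [-2.092, -2.343, 0.0]
ft_force: [0.7, 0.3, 0.3]
width: 49.4
grasp_force: 30.0
```

servo_tool(
  plan=[
    [[1,-0.009,0.08,0,0,0,0],[1,-0.0112,0.1,0,0,0,0],[1,-0.0112,0.1,0,0,0,0],[1,-0.009,0.08,0,0,0,0],[1,0,0,0,0,0,0]],
  ],
)

```text
t: 27.87
ee_pos: [581.5, 1.9, 157.1]
orientation: [-2.092, -2.343, -0.0]
ft_force: [-1.0, 0.6, -1.0]
width: 49.6
grasp_force: 30.0
```

servo_tool(
  plan=[
    [[1,-0.009,0.08,0,0,0,0],[1,-0.0112,0.1,0,0,0,0],[1,-0.0112,0.1,0,0,0,0],[1,-0.009,0.08,0,0,0,0],[1,0,0,0,0,0,0]],
  ],
)

```text
t: 28.28
ee_pos: [579.9, 16.3, 157.1]
orientation: [-2.092, -2.343, 0.0]
ft_force: [0.8, -0.5, -1.9]
width: 49.7
grasp_force: 30.0
```

servo_tool(
  plan=[
    [[1,-0.009,0.08,-0.006,0,0,0],[1,-0.0112,0.1,0,0,0,0],[1,-0.0112,0.1,0,0,0,0],[1,-0.009,0.08,0,0,0,0],[1,0,0,0,0,0,0]],
  ],
)

```text
t: 28.7
ee_pos: [578.6, 30.7, 157.1]
orientation: [-2.092, -2.343, -0.001]
ft_force: [0.1, 1.7, -1.0]
width: 50.0
grasp_force: 30.0
```

servo_tool(
  plan=[
    [[1,-0.009,0.08,0,0,0,0],[1,-0.0112,0.1,0,0,0,0],[1,-0.0112,0.1,0,0,0,0],[1,-0.009,0.08,0,0,0,0],[1,0,0,0,0,0,0]],
  ],
)

```text
t: 29.12
ee_pos: [576.9, 45.0, 157.1]
orientation: [-2.092, -2.343, -0.001]
ft_force: [0.8, 1.3, -0.1]
width: 49.9
grasp_force: 30.0
```

servo_tool(
  plan=[
    [[1,-0.009,0.08,0,0,0,0],[1,-0.0112,0.1,0,0,0,0],[1,-0.0112,0.1,0,0,0,0],[1,-0.009,0.08,0,0,0,0],[1,0,0,0,0,0,0]],
  ],
)

```text
t: 29.53
ee_pos: [575.3, 59.4, 157.1]
orientation: [-2.092, -2.343, -0.001]
ft_force: [1.0, 0.4, 1.7]
width: 49.6
grasp_force: 30.0
```

servo_tool(
  plan=[
    [[1,-0.009,0.08,0.004,0,0,0],[1,-0.0112,0.1,0,0,0,0],[1,-0.0112,0.1,0,0,0,0],[1,-0.009,0.08,0,0,0,0],[1,0,0,0,0,0,0]],
  ],
)

```text
t: 29.95
ee_pos: [573.5, 73.9, 157.1]
orientation: [-2.092, -2.343, -0.0]
ft_force: [0.1, -0.2, 0.7]
width: 49.6
grasp_force: 30.0
```

servo_tool(
  plan=[
    [[1,-0.0112,0.1,0,0,0,0],[1,-0.0168,0.15,0,0,0,0],[1,-0.0168,0.15,0,0,0,0],[1,-0.0112,0.1,0,0,0,0],[1,0,0,0,0,0,0]],
  ],
)

```text
t: 30.37
ee_pos: [571.3, 94.3, 157.1]
orientation: [-2.092, -2.343, -0.0]
ft_force: [-0.5, 0.8, -0.9]
width: 49.8
grasp_force: 30.0
```

servo_tool(
  plan=[
    [[1,0,0.05,0,0,0,0],[1,0,0,0,0,0,0],[1,0,0,0,0,0,0],[1,0,0,0,0,0,0]],
  ],
)

```text
t: 30.7
ee_pos: [571.4, 95.3, 157.1]
orientation: [-2.093, -2.342, -0.0]
ft_force: [0.1, 0.8, -0.4]
width: 49.6
grasp_force: 30.0
```

servo_tool(
  plan=[
    [[-1,0,0,0,0,0,0],[-1,0,0,0,0,0,0],[-1,0,0,0,0,0,0],[-1,0,0,0,0,0,0],[-1,0,0,0,0,0,0]],
  ],
)

```text
t: 31.12
ee_pos: [571.5, 95.0, 157.2]
orientation: [2.093, 2.343, 0.0]
ft_force: [-0.3, -0.2, 0.8]
width: 79.4
grasp_force: 0.0
```

servo_tool(
  plan=[
    [[-1,0,0,0.3,0,0,0],[-1,0,0,0.6,0,0,0],[-1,0,0,0.8,0,0,0],[-1,0,0,0.8,0,0,0],[-1,0,0,0.6,0,0,0]],
  ],
)

```text
t: 31.53
ee_pos: [571.9, 95.1, 284.6]
orientation: [2.092, 2.342, 0.003]
ft_force: [0.8, 0.4, 0.2]
width: 87.7
grasp_force: 0.0
```

servo_tool(
  plan=[
    [[-1,-0.2,-0.6,0,0,0,0],[-1,-0.2,-0.9,0,0,0,0],[-1,-0.2,-0.9,0,0,0,0],[-1,-0.2,-0.9,0,0,0,0],[-1,-0.2,-0.9,0,0,0,0]],
  ],
)

```text
t: 31.95
ee_pos: [530.9, -74.2, 282.4]
orientation: [2.091, 2.343, 0.001]
ft_force: [0.7, -0.0, -1.2]
width: 87.4
grasp_force: 0.0
```

servo_tool(
  plan=[
    [[-1,0,-0.6,0,0,0,0],[-1,0,-0.3,0,0,0,0],[-1,0,0,0,0,0,0],[-1,0,0,0,0,0,0],[-1,0,0,0,0,0,0]],
  ],
)

```text
t: 32.37
ee_pos: [531.6, -107.8, 281.4]
orientation: [-2.092, -2.344, -0.0]
ft_force: [0.5, 0.1, 0.5]
width: 87.8
grasp_force: 0.0
```

```bash
python3 - <<'E'
from h import *
a=snap('top','top9')[130:280,130:350,::-1]; b=snap('side','side9')[120:320,200:500,::-1]
A=cv2.resize(a,(440,300)); B=cv2.resize(b,(450,300))
cv2.imwrite('pics/fin.png',cv2.convertScaleAbs(np.vstack([cv2.copyMakeBorder(A,0,0,0,10,0),B]),alpha=1.5))
o=readout.get_obs();print(o['ee_pos'],o['qvel'],o['t'])
E
```

```text
[ 531.62253163 -107.5029416   281.18592465] [-0.00064312 -0.00079321 -0.00065952 -0.00230903 -0.0018478  -0.00178469] 32.4667
```

View pics/fin.png

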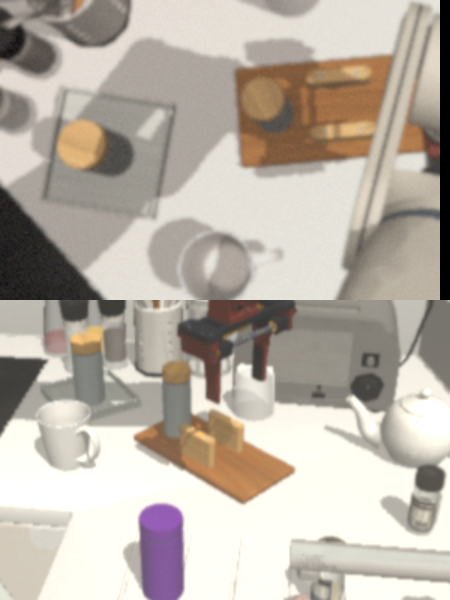

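The final view shows the fat canister standing in the tray at (82,145) and the slim one standing on the far end of the board at (263,100). The bystanders in view are where they were, and the arm is clear.

```bash
python3 -c "
from h import *
print(close_job())"
```

```text
the job is handed in; nothing more can be done
None
```

The job is done and handed in: the fat canister (58 mm) stopped at the gap's mouth and now stands on the tray; the slim one (50 mm) slid through and stands on the far end of the board. On its first approach the fat one tilted about 10° short of the mouth from board friction, so I set it upright and regripped it lower before its push (14 N at most).

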